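# Weigh a medicine jar on the pharmacy balance

## Task

Find out what the capped jar on the pharmacy balance weighs: thread ring weights over the upright spindle of the other pan, lowering each one gently until it is seated, and keep to the ones needed until the beam comes to rest level, the pointer between its two marks. The 200 g ring is needed in any case, together with the 50 g or the 100 g ring, whichever levels the beam. The balance is delicate: never press on the weight pan or its spindle with more than 15 N, leave the jar standing on its pan, and leave the other things on the table where they are.

Things in the scene. Friction and masses are not known exactly. Their poses are not given: they have to be found in the camera images.
- balance: Two-pan balance, fixed to the table: grey housing 130 x 330 mm, 54 mm high, beam along its y axis, a pan 130 mm either side of its centre. Origin at the centre of its underside on the table, z up. The pan with the upright spindle is on its -y side, the jar's pan on its +y side. Over the middle a pointer and a small white scale plate reach 185 mm above the table.
- pan: The weight pan: flat steel disc 100 mm across, 4 mm thick, that stays level and moves straight up and down with the beam, 14 mm either way from level, where its top is 118 mm above the table. Origin at the centre of its top face, axes parallel to the balance's. Empty, it rests at its upper stop, sinks if pressed with 1 to 2 N, then 1 N more per 12 mm; both stops are hard.
- pivot (a point): Point 46 mm above the centre of the weight pan, at the height of the tip of its spindle. The spindle (upright steel, 12 mm in diameter, flat end with a 1 mm chamfer) is off centre: it stands on a flush round eccentric, its axis 8 mm from this point horizontally, in any direction all round. It is clamped there and does not move. The direction is not measured: find it by feel or by eye.
- beam (a joint): Tilt of the beam in rad: 0 is level, positive is the weight pan up and the jar too heavy; stops at -0.11 and +0.11 (it starts at +0.11). The beam settles in about a second. Between the stops it shows the imbalance: 0.044 rad for each 50 g (a pan's height changes 130 mm x tilt). It is level when the pointer stands between the two black marks, within 0.025 rad.
- w200_centre (a point): Loose plain stainless ring weight of 200 g: outer diameter 44 mm, height 20 mm, with a vertical through hole 16 mm in diameter; it lies flat on the table. This point is the centre of the ring, half-way up; z is the ring's axis.
- w100_centre (a point): Loose plain stainless ring weight of 100 g: outer diameter 34 mm, height 18 mm, with a vertical through hole 16 mm in diameter; it lies flat on the table. This point is the centre of the ring, half-way up; z is the ring's axis.
- w50_centre (a point): Loose plain stainless ring weight of 50 g: outer diameter 30 mm, height 13 mm, with a vertical through hole 16 mm in diameter; it lies flat on the table. This point is the centre of the ring, half-way up; z is the ring's axis.
- jar: Capped glass jar 62 mm in diameter, 70 mm high, that stands on the other pan; origin at the centre of its underside. Its mass is not known: between 230 and 320 g. It is to be left alone.
- vial: Bystander: small glass vial with a metal cap, 24 mm across, 45 mm high; origin at the centre of its underside. Leave it where it is.
- amber: Bystander: amber glass bottle, 56 mm across, 110 mm high; origin at the centre of its underside. Leave it where it is.
- mortar: Bystander: white ceramic mortar bowl, 96 mm across, 55 mm high; origin at the centre of its underside. Leave it where it is.
- pillbox: Bystander: white pill jar, 48 mm across, 55 mm high; origin at the centre of its underside. Leave it where it is.
- spatula: Bystander: spatula with black handle, 140 mm long, lying flat; origin at the centre of its underside. Leave it where it is.
- beaker: Bystander: steel beaker, 60 mm across, 70 mm high; origin at the centre of its underside. Leave it where it is.
- stopper: Bystander: plain black rubber stopper without a hole, 28 mm across, 20 mm high; origin at the centre of its underside. Leave it where it is.

How it is judged (in metres and radians):
On the way:
1. a first ring weight is threaded on the spindle and let go (((horizontal distance between w200_centre and pan below 0.0115 m and z of w200_centre in the frame of pan between 0.004 and 0.04 m) or (horizontal distance between w100_centre and pan below 0.0115 m and z of w100_centre in the frame of pan between 0.004 and 0.04 m) or (horizontal distance between w50_centre and pan below 0.0115 m and z of w50_centre in the frame of pan between 0.004 and 0.04 m)) and contact force between the fingers and pan below 0.05 N), for 0.2 s.
At the end, for the whole second after the job is handed in: The 200 g and the 50 or 100 g ring are threaded on the spindle (within 11.5 mm of the pan's centre, ring centre 4 to 40 mm above its top), the beam rests within 0.025 rad of level (under 0.03 rad/s), the jar is upright within 0.1 rad and under 160 mm from the balance's centre (horizontal distance between w200_centre and pan below 0.0115 m and z of w200_centre in the frame of pan between 0.004 and 0.04 m and ((horizontal distance between w100_centre and pan below 0.0115 m and z of w100_centre in the frame of pan between 0.004 and 0.04 m) or (horizontal distance between w50_centre and pan below 0.0115 m and z of w50_centre in the frame of pan between 0.004 and 0.04 m)) and value of joint beam between -0.025 and 0.025 rad and velocity of joint beam between -0.03 and 0.03 rad/s and horizontal distance between jar and balance below 0.16 m and angle between jar's own z axis and vertical below 0.1 rad); the robot touches nothing.
It fails at once if the weight pan or its spindle is pressed with more than 15 N (contact force between pan and anything else above 15 N).
It fails at once if the jar is tipped by more than 0.3 rad or pushed off its pan (more than 180 mm from the balance's centre) (angle between jar's own z axis and vertical above 0.3 rad or horizontal distance between jar and balance above 0.18 m).
It fails at once if a bystander is moved by more than 30 mm (distance of any of vial, amber, mortar, pillbox, spatula, beaker, stopper from where it was at the start of the episode above 0.03 m).
It also fails if it takes over 72 s, if anything falls off the work surface, if the arm or the gripper's body presses on something with over 40 N, if the wrist force passes 120 N, or if a joint passes its speed limit or range.

## Robot

A 6-joint arm with a two-finger parallel gripper is mounted at the origin on the work surface. World frame = base frame: x ahead of the robot, y to its left, z up, the work surface at z = 0. Lengths are in mm, angles in rad, forces in N, time in s.
With the tool pointing down it reaches from about 350 to 875 mm from the base axis. Payload 4.2 kg.
Tool frame: the origin (TCP) lies on the centre line of the jaws, within the pads' length; the fingertips stand 11 mm ahead of it and the grasp point (between the pads) lies 8 mm behind it (arm.tip_reach is the z of the fingertips in the tool frame, in mm); z points along the fingers, y is the line along which they close (so a half turn about z gives the same grasp; the last joint's range is limited). The gripper opens to 87 mm and grips with 3 to 60 N. Pads are 19 mm wide; open, the fingers measure 117 mm over their backs; the gripper's body (75 mm by 190 mm) begins 51 mm behind the grasp point.
Start: joints at [-0.854, 0.385, 0.008, 0, -1.194, -0.259], TCP at [276.246, -560.613, 233.55] pointing down, gripper open.
Joint ranges: [-3.14, 3.14], [-1.21, 2.06], [-1.07, 1.41], [-3.16, 2.05], [-2.99, -0.16], [-3.1, 3.1]. Speed limits (rad/s): [2.79, 2.79, 3.14, 3.14, 3.14, 3.14].

## Interface

Orientations are given as [roll, pitch, yaw] about the fixed x, y, z axes, in that order (R = Rz(yaw) Ry(pitch) Rx(roll)).
In Python, from cell import arm gives the robot as it stands.
- The arm moves only by the shell command python3 -m handwheel 'ROWS'. ROWS is JSON, a list of rows, each an object with "slide": the shift along the tool's x, y, z normalised to -1 to 1, where 1 is 0.25 m, a list of three; "dr": the turn, a rotation vector about the tool's x, y, z normalised to -1 to 1, where 1 is 180 degrees, a list of three; "claw": the gripper's target within -1 to 1 (fully open at 1, half-way at 0, shut at -1). In form: [{"slide": [tx, ty, tz], "dr": [ax, ay, az], "claw": claw}, ...]. A call has 1 to 8 rows; each row is the pose to reach, as a shift and turn from the pose commanded when the call began, along the tool's axes at that moment, turning the shorter way round; what a row does not reach only later rows make up. A row lasts 1/12 s, in which the tool goes at most 41.7 mm and 7.16 degrees, less where a joint would pass 70% of its speed; a pose out of reach is approached as far as the arm can. A call with a number of a shift or a turn outside -1 to 1 is refused whole. A call with a gripper value outside its range is refused whole. The fingers move at their own pace and stop on an object; the grip force is fixed at half the most. Time passes only in rows, so rows that repeat a pose let the fingers close. It gives the time, the measured TCP pose, the force, the opening and the grip force at its end, in the units of the state.
- arm.get_state(): the state, without advancing time (a new reading comes with each control period).
- arm.read_camera(name): name is "scene" or "top"; returns the picture (480x640x3 uint8, red, green, blue); there is no depth.
- arm.calibration(name): a dict with "mtx" (3x3 intrinsics, pixels), "R" (3x3) and "t" (3): a world point X has camera coordinates R X + t. Camera axes: x right, y down, z forward; pixel columns grow to the right and rows downward; lengths in mm; the calibration is good to about 2 mm. A picture is of the moment at which its call begins. calibration takes no time and is no camera call.
- arm.sign_off(): hands the job in; it is judged then, once.
The state is a dict: "time": time; "joints": joint angles; "dq": joint speeds; "tau": joint torques, N m; "position": TCP position; "tool_rot": TCP orientation; "contact_force": force on the tool from outside, world axes, zero at the start; "ft_torque": the same for the moment, N m; "width": opening from 0.0 (shut) to 1.0 (fully open); "finger_force": force on a finger pad.
Only numpy, scipy, OpenCV 4.12 (cv2) and the standard library are available. Lean on these libraries where they do the work, as an engineer would, in place of code of your own. Each camera call takes 0.05 s, during which the arm holds its last target. There are 200 camera calls.

## Working session

There is one attempt and no reset: what is moved stays moved. The work goes in short steps, Python scripts to look and compute and a shell command to move; the robot and the scene stay as the last step left them, time stands still between calls to the robot, and variables do not carry over. Pictures are saved under pics/ and viewed, at most 10 in all, crops included, and the job is handed in when it is done.

```bash
mkdir -p pics; ls
python3 - <<'E'
from cell import arm
import cv2,numpy as np
s=arm.get_state();print(s)
for n in("scene","top"):
    im=arm.read_camera(n);cv2.imwrite(f"pics/{n}0.png",im[:,:,::-1])
    c=arm.calibration(n);print(n,c, -np.array(c["R"]).T@np.array(c["t"]))
E
```

```text
pics
{'time': 0.0, 'joints': array([-8.54427075e-01,  3.85588358e-01,  6.60224439e-03, -5.34420183e-04,
       -1.19401701e+00, -2.58613310e-01]), 'dq': array([ 0.00085293, -0.0005869 , -0.00194338,  0.00039384, -0.00016758,
       -0.00133538]), 'tau': array([ 1.35025290e-03, -3.90668142e+01,  1.87404674e+01,  4.21984389e+00,
        1.09752902e-02, -2.18810401e-04]), 'position': array([ 275.97559799, -560.10374007,  232.42591373]), 'tool_rot': array([ 3.13933222e+00, -8.43906770e-05, -2.68403379e+00]), 'contact_force': array([0.3650561 , 0.32438346, 1.2480324 ]), 'ft_torque': array([0.02373682, 0.02648708, 0.03932064]), 'finger_force': 0.0, 'width': 0.9999930531979199}
scene {'mtx': array([[450.00750015,   0.        , 321.20032651],
       [  0.        , 450.00750015, 242.51451848],
       [  0.        ,   0.        ,   1.        ]]), 'R': array([[-0.84567948,  0.53367061, -0.00467912],
       [ 0.42035283,  0.66065758, -0.62196066],
       [-0.32883083, -0.52794625, -0.78303451]]), 't': array([ 433.40626941, -141.86343216, 1327.06561168])} [862.53557096 563.04627803 952.93265402]
top {'mtx': array([[555.58509931,   0.        , 320.25668729],
       [  0.        , 555.58509931, 244.64474953],
       [  0.        ,   0.        ,   1.        ]]), 'R': array([[-0.01374358, -0.99978474, -0.0155432 ],
       [-0.98576043,  0.01615295, -0.1673782 ],
       [ 0.16759323,  0.0130215 , -0.98577023]]), 't': array([  37.761758  ,  553.50446703, 1170.83006054])} [ 349.91858553   13.56693859 1247.40093705]
```

View pics/scene0.png

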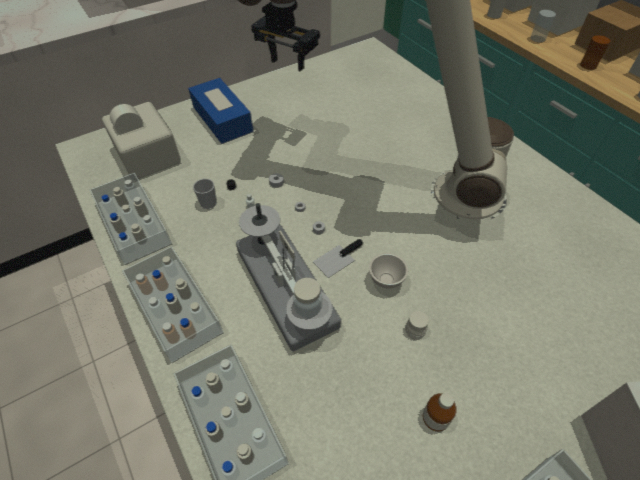

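View pics/top0.png

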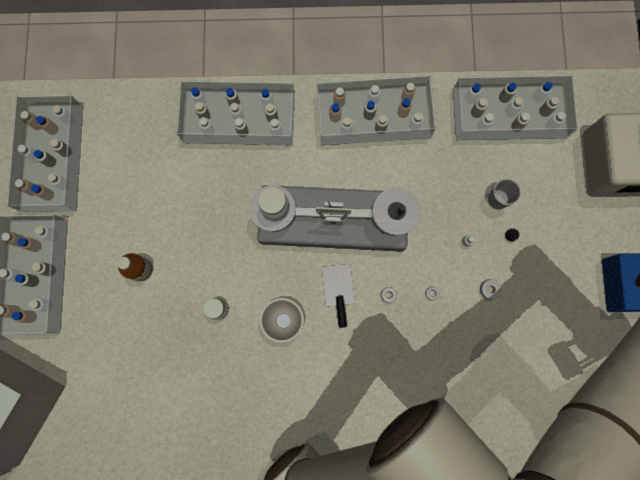

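The pictures show three rings: top (389,295), (432,293) and (490,290), and scene (318,228), (300,207) and (276,181). The weight pan with its dark spindle is at top (397,211), scene (259,218). Next I'll zoom in and measure.

```bash
cat > h.py <<'E'
import cv2,numpy as np
from cell import arm
def ray(n,u,v):
    c=arm.calibration(n);R=np.array(c["R"]);t=np.array(c["t"])
    d=R.T@np.linalg.inv(c["mtx"])@np.array([u,v,1.]);return -R.T@t,d
def onz(n,u,v,z):
    o,d=ray(n,u,v);return o+d*(z-o[2])/d[2]
def two(a,b):
    (o1,d1),(o2,d2)=ray("scene",*a),ray("top",*b)
    A=np.stack([d1,-d2],1);k=np.linalg.lstsq(A,o2-o1,rcond=None)[0]
    p,q=o1+k[0]*d1,o2+k[1]*d2;return (p+q)/2,np.linalg.norm(p-q)
def proj(n,X):
    c=arm.calibration(n);p=np.array(c["mtx"])@(np.array(c["R"])@np.array(X,float)+np.array(c["t"]));return p[:2]/p[2]
E
python3 - <<'E'
from h import *
t=cv2.imread("pics/top0.png");s=cv2.imread("pics/scene0.png")
a=cv2.resize(t[180:320,340:520],None,fx=4.4,fy=4.2,interpolation=cv2.INTER_CUBIC)
cv2.imwrite("pics/topc.png",cv2.resize(t[180:320,340:520],None,fx=4,fy=4,interpolation=cv2.INTER_CUBIC))
cv2.imwrite("pics/scenec.png",cv2.resize(s[160:300,220:380],None,fx=4,fy=4,interpolation=cv2.INTER_CUBIC))
for u,v,w in((389,295,12),(432,293,12),(490,290,14)):
    print(u,v,onz("top",u,v,18).round(1))
print("pan",onz("top",397,211,132).round(1))
print(two((259,218),(397,211)))
E
```

```text
389 295 [ 443.8 -120.3   18. ]
432 293 [ 446.7 -215.1   18. ]
490 290 [ 451.4 -342.8   18. ]
pan [ 607.  -130.2  132. ]
(array([ 606.34237111, -129.99499914,  138.54647282]), np.float64(1.9729903316818287))
```

View pics/topc.png

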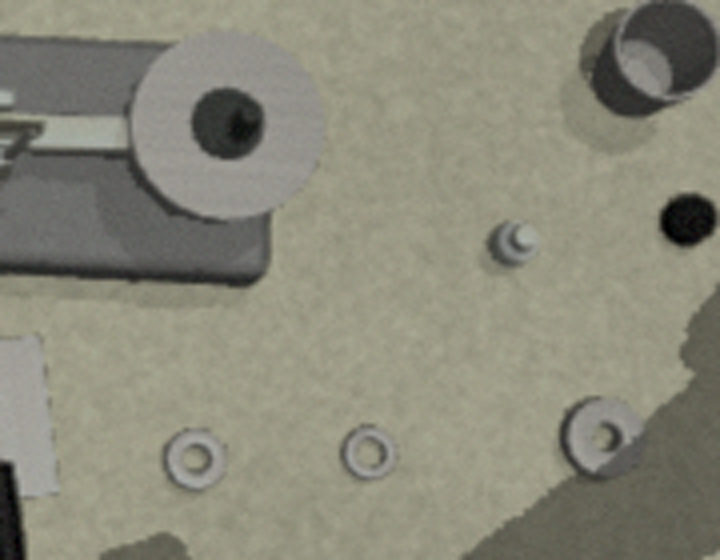

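View pics/scenec.png

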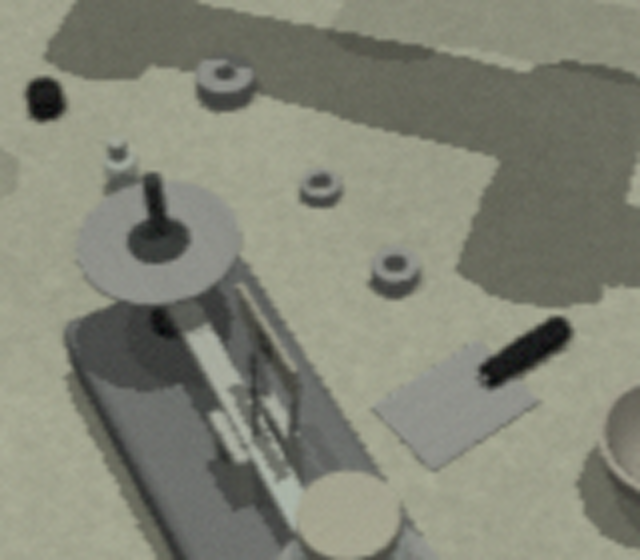

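The top crop shows w100 at (195,459), w50 at (369,453), w200 at (603,437), the pan disc at (228,125), and the spindle as a dark blob near (242,118). In the scene crop the spindle tip is at (153,176) and its base at (158,237). I'll measure these with masks.

Run:
```python
from h import *
t=cv2.imread("pics/top0.png");s=cv2.imread("pics/scene0.png")
g=cv2.cvtColor(t,cv2.COLOR_BGR2GRAY);gs=cv2.cvtColor(s,cv2.COLOR_BGR2GRAY)
print(g[200:224,386:410]);print(gs[200:228,248:270])
f=lambda x,y:((x+.5)/4-.5+340,(y+.5)/4-.5+180)
fs=lambda x,y:((x+.5)/4-.5+220,(y+.5)/4-.5+160)
for k,tp,sc,z in(("w100",(195,459),(396,260),18),("w50",(369,453),(322,181),13),("w200",(603,437),(226,73),20),("pan",(228,125),(160,240),132.3)):
    print(k,onz("top",*f(*tp),z).round(1),onz("scene",*fs(*sc),z).round(1),two(fs(*sc),f(*tp)))
print("tip scene",onz("scene",*fs(153,176),178).round(1))
# projected pan/tip ring of candidates
P=onz("top",*f(228,125),132.3)
for a in range(0,360,45):
    q=P+[8*np.cos(np.radians(a)),8*np.sin(np.radians(a)),0]
    print(a,proj("top",q).round(1),proj("top",q+[0,0,46]).round(1),proj("scene",q).round(1),proj("scene",q+[0,0,46]).round(1))
# jar/beam direction
print("jar pan",onz("top",272,210,104))
```

```text
[[148 151 150 147 148 150 148 151 150 152 144 146 150 150 147 146 148 148
  146 146 148 145 148 148]
 [146 144 146 146 147 144 148 143 146 142 129 134 145 147 144 150 149 146
  148 149 144 147 144 144]
 [146 147 148 147 150 144 130  95  86  81  71  77  81 101 134 144 144 142
  147 143 146 143 139 143]
 [149 149 149 150 131  93  76  59  51  52  59  54  57  62  77  93 121 145
  147 148 149 147 144 145]
 [148 145 152 140 101  59  57  56  56  51  51  51  51  54  54  57  86 122
  143 154 151 149 149 145]
 [145 145 140  98  63  49  52  49  54  52  56  53  58  51  48  45  53  72
  111 142 146 147 147 149]
 [144 139 118  64  54  56  52  55  52  54  57  59  56  52  51  47  48  53
   69 111 145 141 144 146]
 [146 138 100  61  56  52  50  51  58  54  53  56  51  39  45  57  54  53
   54  93 141 145 142 140]
 [149 136  77  53  53  56  55  53  53  55  58  51  39  29  38  55  51  51
   58  78 130 145 145 144]
 [150 128  65  54  54  56  51  52  51  52  51  40  30  20  32  51  58  55
   52  76 131 146 149 146]
 [141 114  58  49  51  55  57  51  56  56  49  38  24  22  21  32  39  39
   38  74 123 15
[... 4335 characters left out ...]
3916))
pan [ 607.2 -129.4  132.3] [ 606.2 -130.6  132.3] (array([ 606.79268518, -129.17900449,  134.02199015]), np.float64(0.11652008374850717))
tip scene [ 600.7 -139.   178. ]
0 [396.5 207.1] [399.3 201.6] [256.5 221.4] [254.2 208.5]
45 [393.8 208.2] [396.4 202.8] [258.5 222.5] [256.2 209.6]
90 [392.7 210.9] [395.4 205.6] [261.  222.2] [258.8 209.3]
135 [394.  213.6] [396.7 208.4] [262.6 220.6] [260.5 207.7]
180 [396.8 214.7] [399.6 209.5] [262.4 218.8] [260.3 205.8]
225 [399.5 213.5] [402.4 208.3] [260.5 217.7] [258.3 204.7]
270 [400.5 210.8] [403.5 205.5] [258. 218.] [255.7 205. ]
315 [399.3 208.1] [402.2 202.7] [256.3 219.6] [254.  206.6]
jar pan [620.22642138 129.61473276 104.        ]
```

```bash
cat >> h.py <<'E'
def go(x,y,z,yaw=-np.pi/2):
    from scipy.spatial.transform import Rotation as Ro
    s=arm.get_state();R=Ro.from_euler("xyz",s["tool_rot"])
    d=R.inv().apply(np.array([x,y,z])-s["position"])/250
    r=(R.inv()*Ro.from_euler("xyz",[np.pi,0,yaw])).as_rotvec()/np.pi
    print("t",round(s["time"],2),"slide",d.round(4),"dr",r.round(4),"at",s["position"].round(1),"F",s["contact_force"].round(1),"w",round(s["width"],3),"rows",np.ceil(np.linalg.norm(d)*6),np.ceil(np.linalg.norm(r)*180/7.16))
E
python3 -c "from h import *;go(453.8,-343,120)"
```

```text
t 0.1 slide [-1.0219  0.4642  0.4511] dr [ 6.000e-04  3.000e-04 -3.543e-01] at [ 276.  -560.2  232.6] F [-0.4  0.4 -0.4] w 1.003 rows 8.0 9.0
```

```bash
python3 -m handwheel '[{"slide":[-1,0.464,0.44],"dr":[0,0,-0.354],"claw":1},{"slide":[-1,0.464,0.44],"dr":[0,0,-0.354],"claw":1},{"slide":[-1,0.464,0.44],"dr":[0,0,-0.354],"claw":1},{"slide":[-1,0.464,0.44],"dr":[0,0,-0.354],"claw":1},{"slide":[-1,0.464,0.44],"dr":[0,0,-0.354],"claw":1},{"slide":[-1,0.464,0.44],"dr":[0,0,-0.354],"claw":1},{"slide":[-1,0.464,0.44],"dr":[0,0,-0.354],"claw":1},{"slide":[-1,0.464,0.44],"dr":[0,0,-0.354],"claw":1}]'; python3 -c "from h import *;go(453.8,-343,120)"
```

```text
time: 0.77
position: [450.6, -341.4, 120.4]
tool_rot: [3.137, 0.003, -1.673]
contact_force: [-0.7, -0.3, -0.6]
width: 1.001
finger_force: 0.0
t 0.77 slide [ 0.0052 -0.0134  0.0016] dr [ 0.0014  0.0009 -0.0325] at [ 450.6 -341.4  120.4] F [-0.7 -0.3 -0.6] w 1.001 rows 1.0 1.0
```

```bash
python3 -m handwheel '[{"slide":[0.004,-0.013,0.15],"dr":[0,0,-0.032],"claw":1},{"slide":[0.004,-0.013,0.3],"dr":[0,0,-0.032],"claw":1},{"slide":[0.004,-0.013,0.42],"dr":[0,0,-0.032],"claw":1},{"slide":[0.004,-0.013,0.42],"dr":[0,0,-0.032],"claw":1},{"slide":[0.004,-0.013,0.42],"dr":[0,0,-0.032],"claw":0.3},{"slide":[0.004,-0.013,0.42],"dr":[0,0,-0.032],"claw":-0.2},{"slide":[0.004,-0.013,0.42],"dr":[0,0,-0.032],"claw":-0.2},{"slide":[0.004,-0.013,0.42],"dr":[0,0,-0.032],"claw":-0.2}]'; python3 -c "from h import *;go(453.8,-343,15)"
```

```text
time: 1.43
position: [453.0, -347.9, 20.2]
tool_rot: [-3.139, -0.001, -1.583]
contact_force: [0.3, -0.3, -1.1]
width: 0.781
finger_force: 0.0
t 1.43 slide [-0.0195 -0.0031  0.0209] dr [-0.0008 -0.0003 -0.004 ] at [ 453.  -347.9   20.2] F [ 0.3 -0.3 -1.1] w 0.781 rows 1.0 1.0
```

```bash
python3 -m handwheel '[{"slide":[-0.019,-0.003,0.021],"dr":[0,0,-0.004],"claw":0.5},{"slide":[-0.019,-0.003,0.021],"dr":[0,0,-0.004],"claw":0.5},{"slide":[-0.019,-0.003,0.021],"dr":[0,0,-0.004],"claw":0.5}]'; python3 -c "from h import *;go(453.8,-343,15)"
```

```text
time: 1.68
position: [452.9, -342.3, 13.4]
tool_rot: [3.141, 0.0, -1.57]
contact_force: [0.2, -0.7, 0.2]
width: 0.753
finger_force: 0.0
t 1.68 slide [ 0.0027 -0.0034 -0.0064] dr [0.0001 0.0001 0.0001] at [ 452.9 -342.3   13.4] F [ 0.2 -0.7  0.2] w 0.753 rows 1.0 1.0
```

```bash
python3 -m handwheel '[{"slide":[0.002,-0.003,-0.006],"dr":[0,0,0],"claw":-0.3},{"slide":[0.002,-0.003,-0.006],"dr":[0,0,0],"claw":-0.3},{"slide":[0.002,-0.003,-0.006],"dr":[0,0,0],"claw":-0.3},{"slide":[0.002,-0.003,-0.006],"dr":[0,0,0],"claw":-0.3},{"slide":[0.002,-0.003,-0.006],"dr":[0,0,0],"claw":-0.3},{"slide":[0.002,-0.003,-0.006],"dr":[0,0,0],"claw":-0.3},{"slide":[0.002,-0.003,-0.006],"dr":[0,0,0],"claw":-0.3}]'
python3 - <<'E'
from h import *
go(453.8,-343,230)
im=arm.read_camera("top")[:,:,::-1];im2=arm.read_camera("scene")[:,:,::-1]
a=cv2.resize(im[240:340,430:550],None,fx=4,fy=4,interpolation=3);b=cv2.resize(im2[130:230,220:300],None,fx=4,fy=4,interpolation=3)
cv2.imwrite("pics/grip.png",np.hstack([a,b]))
E
```

```text
time: 2.27
position: [453.8, -343.2, 14.8]
tool_rot: [3.141, 0.0, -1.571]
contact_force: [0.4, 0.5, 1.0]
width: 0.502
finger_force: 30.0
t 2.27 slide [-8.000e-04  2.000e-04 -8.606e-01] dr [0.0001 0.     0.    ] at [ 453.8 -343.2   14.8] F [0.4 0.5 1. ] w 0.502 rows 6.0 1.0
```

View pics/grip.png

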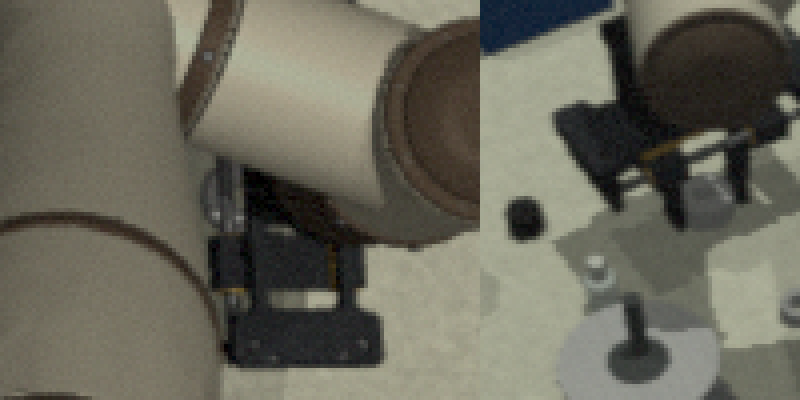

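The ring is gripped: width 0.502 gives 43.7 mm, and it shows between the fingers in the scene view. I'll lift it and carry it towards the spindle.

```bash
python3 -m handwheel '[{"slide":[0,0,-0.16],"dr":[0,0,0],"claw":-0.3},{"slide":[0,0,-0.32],"dr":[0,0,0],"claw":-0.3},{"slide":[0,0,-0.48],"dr":[0,0,0],"claw":-0.3},{"slide":[0,0,-0.64],"dr":[0,0,0],"claw":-0.3},{"slide":[-0.1,-0.07,-0.74],"dr":[0,0,0],"claw":-0.3},{"slide":[-0.22,-0.16,-0.8],"dr":[0,0,0],"claw":-0.3},{"slide":[-0.34,-0.25,-0.8],"dr":[0,0,0],"claw":-0.3},{"slide":[-0.46,-0.33,-0.8],"dr":[0,0,0],"claw":-0.3}]'; python3 -c "from h import *;go(602,-135.5,206)"
```

```text
time: 3.03
position: [537.6, -226.9, 216.0]
tool_rot: [-3.138, 0.0, -1.572]
contact_force: [0.4, -0.7, -3.2]
width: 0.498
finger_force: 30.0
t 3.03 slide [-0.3659 -0.2572  0.0409] dr [-0.001   0.0001 -0.0003] at [ 537.6 -226.9  216. ] F [ 0.4 -0.7 -3.2] w 0.498 rows 3.0 1.0
```

```bash
python3 -m handwheel '[{"slide":[-0.14,-0.1,0.02],"dr":[0,0,0],"claw":-0.3},{"slide":[-0.26,-0.19,0.03],"dr":[0,0,0],"claw":-0.3},{"slide":[-0.366,-0.257,0.035],"dr":[0,0,0],"claw":-0.3},{"slide":[-0.366,-0.257,0.035],"dr":[0,0,0],"claw":-0.3},{"slide":[-0.366,-0.257,0.035],"dr":[0,0,0],"claw":-0.3},{"slide":[-0.366,-0.257,0.035],"dr":[0,0,0],"claw":-0.3}]'
python3 - <<'E'
from h import *
go(602,-135.5,206)
s=arm.get_state()["position"];print("ring ctr pix",proj("scene",s+[0,0,-4.8]),"tip",proj("scene",[602,-135.5,178]))
im=arm.read_camera("top")[:,:,::-1];im2=arm.read_camera("scene")[:,:,::-1]
a=cv2.resize(im[160:260,355:435],None,fx=5,fy=5,interpolation=3);b=cv2.resize(im2[150:250,220:300],None,fx=5,fy=5,interpolation=3)
cv2.imwrite("pics/over.png",np.hstack([a,b]))
E
```

```text
time: 3.53
position: [600.0, -136.5, 205.1]
tool_rot: [3.14, 0.0, -1.57]
contact_force: [-1.0, -1.0, -2.3]
width: 0.497
finger_force: 30.0
t 3.53 slide [-0.004  -0.0078 -0.0034] dr [0.0006 0.0001 0.0001] at [ 600.  -136.5  205.1] F [-1.  -1.  -2.3] w 0.497 rows 1.0 1.0
ring ctr pix [257.54178544 197.54456956] tip [258.08869581 204.75935184]
```

View pics/over.png

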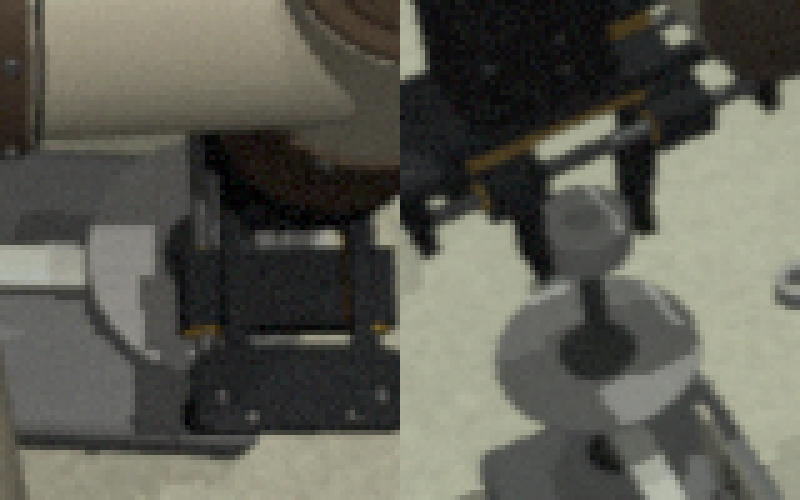

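The scene half shows the ring, centred near (257.6,196), just above and nearly in line with the spindle at column 258. I'll correct by 2 mm in x and lower it about 5 mm past the tip.

```bash
cat >> h.py <<'E'
def pan():
    # front (camera-side) rim and left rim of pan in scene: bright/dark profile; return left-extreme of pan disc
    g=cv2.GaussianBlur(cv2.cvtColor(arm.read_camera("scene"),cv2.COLOR_RGB2GRAY),(3,3),0);return g
E
python3 -m handwheel '[{"slide":[-0.004,-0.008,0.02],"dr":[0,0,0],"claw":-0.3},{"slide":[-0.004,-0.008,0.04],"dr":[0,0,0],"claw":-0.3},{"slide":[-0.004,-0.008,0.05],"dr":[0,0,0],"claw":-0.3},{"slide":[-0.004,-0.008,0.06],"dr":[0,0,0],"claw":-0.3},{"slide":[-0.004,-0.008,0.07],"dr":[0,0,0],"claw":-0.3},{"slide":[-0.004,-0.008,0.07],"dr":[0,0,0],"claw":-0.3},{"slide":[-0.004,-0.008,0.07],"dr":[0,0,0],"claw":-0.3}]'
python3 - <<'E'
from h import *
go(602,-135.5,186)
im2=arm.read_camera("scene")[:,:,::-1];o=cv2.imread("pics/scene0.png")
f=lambda i:cv2.resize(i[170:280,220:300],None,fx=5,fy=5,interpolation=3)
cv2.imwrite("pics/low.png",np.hstack([f(o),f(im2)]))
E
```

```text
time: 4.22
position: [602.5, -135.9, 188.6]
tool_rot: [3.141, -0.0, -1.571]
contact_force: [-0.6, 0.3, 0.2]
width: 0.494
finger_force: 30.0
t 4.22 slide [-0.0016  0.0022  0.0105] dr [ 0.     -0.0001 -0.    ] at [ 602.5 -135.9  188.6] F [-0.6  0.3  0.2] w 0.494 rows 1.0 1.0
```

View pics/low.png

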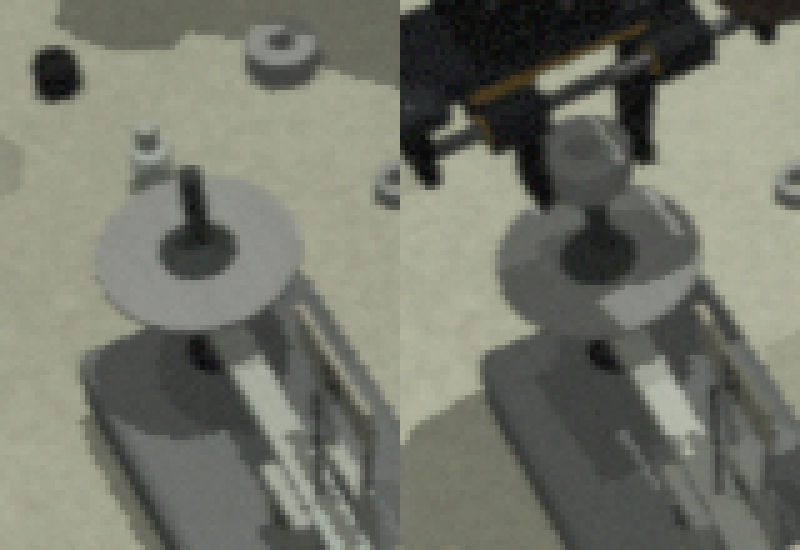

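The left half (start) has the pan's lower rim at row 330 and the right half (now) at about 335, so the pan has sunk a little. The vertical force also rose by about 2.5 N, so the ring is resting on the spindle tip. I'll search sideways in small steps, +y first.

```bash
python3 -m handwheel '[{"slide":[-0.004,0,0],"dr":[0,0,0],"claw":-0.3},{"slide":[-0.008,0,0],"dr":[0,0,0],"claw":-0.3},{"slide":[-0.008,0,0],"dr":[0,0,0],"claw":-0.3},{"slide":[-0.008,0,0],"dr":[0,0,0],"claw":-0.3}]'
python3 - <<'E'
from h import *
for i in range(3):
    g=arm.read_camera("scene")[:,:,1].astype(int)
    go(602,-135.5,186)
print(g[228:244,252])
print(cv2.imread("pics/scene0.png")[228:244,252,1])
E
```

```text
time: 4.6
position: [602.7, -133.4, 188.4]
tool_rot: [3.142, 0.0, -1.57]
contact_force: [-0.2, -0.0, -1.2]
width: 0.5
finger_force: 30.0
t 4.65 slide [0.0082 0.0027 0.0096] dr [0.     0.0001 0.0001] at [ 602.7 -133.5  188.4] F [ 0.3  1.3 -2.1] w 0.501 rows 1.0 1.0
t 4.7 slide [0.0079 0.0026 0.0097] dr [0.     0.     0.0001] at [ 602.6 -133.5  188.4] F [ 0.3 -0.1 -2.2] w 0.498 rows 1.0 1.0
t 4.75 slide [0.0077 0.0027 0.0098] dr [0.     0.     0.0001] at [ 602.7 -133.6  188.5] F [ 1.2  0.  -0.8] w 0.499 rows 1.0 1.0
[86 88 87 88 86 88 88 82 76 80 76 70 66 69 66 72]
[145 143 144 144 147 145 143 108  76  71  70  67  62  60  65  65]
```

```bash
python3 -m handwheel '[{"slide":[0,0,0.01],"dr":[0,0,0],"claw":-0.3},{"slide":[0,0,0.02],"dr":[0,0,0],"claw":-0.3},{"slide":[0,0,0.028],"dr":[0,0,0],"claw":-0.3},{"slide":[0,0,0.028],"dr":[0,0,0],"claw":-0.3},{"slide":[0,0,0.028],"dr":[0,0,0],"claw":-0.3}]'
python3 - <<'E'
from h import *
for i in range(4):
    g=arm.read_camera("scene")[:,:,1].astype(int)
    go(602,-135.5,149)
for c in(248,252,256):print(g[228:246,c], cv2.imread("pics/scene0.png")[228:246,c,1])
E
```

```text
time: 5.17
position: [602.5, -133.7, 181.2]
tool_rot: [3.141, -0.0, -1.571]
contact_force: [0.1, -0.2, -0.8]
width: 0.495
finger_force: 30.0
t 5.22 slide [0.0072 0.0026 0.1298] dr [ 0.0001 -0.      0.    ] at [ 602.7 -133.7  181.4] F [ 0.2 -0.2 -1.8] w 0.499 rows 1.0 1.0
t 5.27 slide [0.0071 0.0028 0.1303] dr [-0. -0.  0.] at [ 602.7 -133.7  181.6] F [ 0.4  0.1 -1.5] w 0.499 rows 1.0 1.0
t 5.32 slide [0.0072 0.003  0.1306] dr [-0.0001 -0.      0.0001] at [ 602.7 -133.7  181.7] F [-0.3  0.3 -1.4] w 0.496 rows 1.0 1.0
t 5.37 slide [0.0073 0.003  0.1307] dr [-0.0001 -0.      0.    ] at [ 602.7 -133.7  181.7] F [-0.6  0.3 -2.2] w 0.5 rows 1.0 1.0
[ 89  86  83  87  87  87 105 142  91  82  81  80  84  85  83  79  70  68] [147 147 147 146 145 143 117 133  85  75  75  74  76  76  76  75  73  77]
[83 88 85 87 87 89 90 80 79 75 75 69 67 70 68 72 69 67] [145 143 144 144 147 145 143 108  76  71  70  67  62  60  65  65  64  64]
[85 85 86 86 88 88 85 86 74 67 67 64 60 68 68 68 67 66] [143 142 143 145 149 145 144 132  78  65  62  62  58  57  63  62  61  64]
```

Threaded: the pan is back at its upper stop with the ring 11 mm below the tip. Lowering it to the pan.

```bash
python3 -m handwheel '[{"slide":[0,0,0.03],"dr":[0,0,0],"claw":-0.3},{"slide":[0,0,0.06],"dr":[0,0,0],"claw":-0.3},{"slide":[0,0,0.09],"dr":[0,0,0],"claw":-0.3},{"slide":[0,0,0.11],"dr":[0,0,0],"claw":-0.3},{"slide":[0,0,0.125],"dr":[0,0,0],"claw":-0.3},{"slide":[0,0,0.13],"dr":[0,0,0],"claw":-0.3},{"slide":[0,0,0.13],"dr":[0,0,0],"claw":-0.3},{"slide":[0,0,0.13],"dr":[0,0,0],"claw":-0.3}]'; python3 -c "
from h import *
go(602.6,-133.7,149)"
```

```text
time: 6.03
position: [602.9, -133.7, 149.2]
tool_rot: [-3.141, -0.0, -1.571]
contact_force: [-0.5, -0.8, -2.6]
width: 0.498
finger_force: 30.0
t 6.03 slide [-0.      0.0011  0.0008] dr [-0.0001 -0.0001  0.0001] at [ 602.9 -133.7  149.2] F [-0.5 -0.8 -2.6] w 0.498 rows 1.0 1.0
```

```bash
python3 -m handwheel '[{"slide":[0,0,0.002],"dr":[0,0,0],"claw":0.1},{"slide":[0,0,0.002],"dr":[0,0,0],"claw":0.2},{"slide":[0,0,0.002],"dr":[0,0,0],"claw":0.3},{"slide":[0,0,0.002],"dr":[0,0,0],"claw":0.4},{"slide":[0,0,0.002],"dr":[0,0,0],"claw":0.4},{"slide":[0,0,-0.1],"dr":[0,0,0],"claw":0.4},{"slide":[0,0,-0.24],"dr":[0,0,0],"claw":0.4},{"slide":[0,0,-0.36],"dr":[0,0,0],"claw":0.4}]'; python3 -c "
from h import *
go(446,-215.8,120)"
```

```text
time: 6.7
position: [602.6, -133.9, 240.5]
tool_rot: [3.141, -0.001, -1.57]
contact_force: [0.9, -0.2, -0.1]
width: 0.699
finger_force: 0.0
t 6.7 slide [0.3272 0.6263 0.4825] dr [ 0.0001 -0.0002  0.0001] at [ 602.6 -133.9  240.5] F [ 0.9 -0.2 -0.1] w 0.699 rows 6.0 1.0
```

```bash
python3 -m handwheel '[{"slide":[0.05,0.15,-0.05],"dr":[0,0,0],"claw":0.6},{"slide":[0.1,0.3,-0.05],"dr":[0,0,0],"claw":1},{"slide":[0.18,0.44,0.05],"dr":[0,0,0],"claw":1},{"slide":[0.25,0.55,0.15],"dr":[0,0,0],"claw":1},{"slide":[0.3,0.62,0.25],"dr":[0,0,0],"claw":1},{"slide":[0.327,0.626,0.36],"dr":[0,0,0],"claw":1},{"slide":[0.327,0.626,0.43],"dr":[0,0,0],"claw":1},{"slide":[0.327,0.626,0.43],"dr":[0,0,0],"claw":1}]'
python3 - <<'E'
from h import *
go(446,-215.8,15)
im2=arm.read_camera("scene")[:,:,::-1];o=cv2.imread("pics/scene0.png")
cv2.imwrite("pics/scene1.png",im2)
f=lambda i:cv2.resize(i[185:295,225:305],None,fx=5,fy=5,interpolation=3)
cv2.imwrite("pics/b1.png",np.hstack([f(o),f(im2)]))
for z in(0,118,124,130,132):print(z,proj("scene",[606.7,-130,z]).round(2))
E
```

```text
time: 7.37
position: [443.1, -215.4, 128.4]
tool_rot: [3.134, 0.002, -1.573]
contact_force: [-0.2, 0.4, -0.2]
width: 0.995
finger_force: 0.0
t 7.37 slide [ 0.0025 -0.0151  0.4536] dr [ 0.0023  0.0006 -0.0006] at [ 443.1 -215.4  128.4] F [-0.2  0.4 -0.2] w 0.995 rows 3.0 1.0
0 [265.13 252.78]
118 [260.21 223.72]
124 [259.94 222.11]
130 [259.66 220.48]
132 [259.57 219.94]
```

View pics/b1.png

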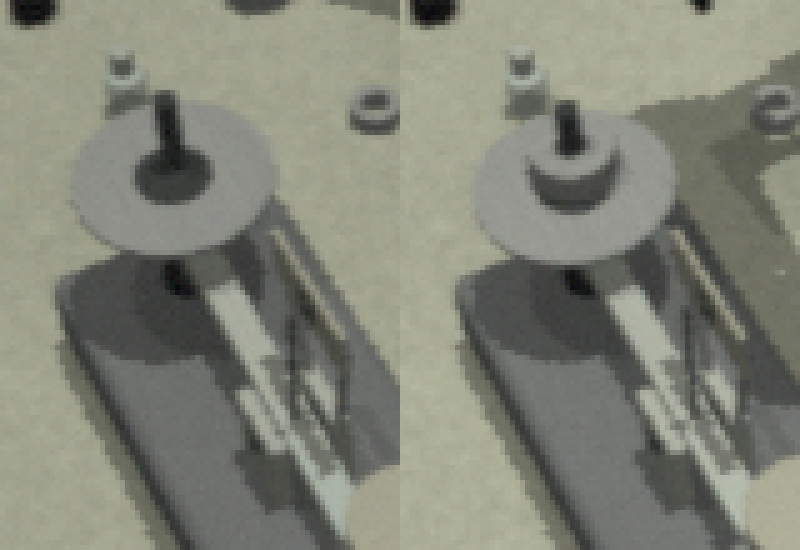

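The ring is seated on the pan. The rim dropped about 10 crop px (254→264), which is 2 px or 7 mm, so the tilt is near 0.054 and about 60 g is missing. A sub-pixel check will confirm it before I choose.

Run:
```python
from h import *
o=cv2.imread("pics/scene0.png");n=arm.read_camera("scene")[:,:,::-1]
def edge(im,c):
    g=im[228:246,c,1].astype(float);hi,lo=g[:5].mean(),g[12:16].mean();return 228+((g[:14]-lo)/(hi-lo)).clip(0,1).sum()
print([round(edge(n,c)-edge(o,c),2) for c in range(246,262,2)])
go(446.5,-215.8,14)
```

```text
[np.float64(-0.21), np.float64(0.41), np.float64(1.51), np.float64(1.41), np.float64(1.47), np.float64(1.67), np.float64(1.63), np.float64(1.47)]
t 7.47 slide [3.000e-04 1.000e-04 4.718e-01] dr [ 0.     -0.0002  0.0002] at [ 446.5 -215.7  132. ] F [0.7 0.4 1.7] w 1.0 rows 3.0 1.0
```

```bash
cat > m.py <<'E'
from h import *
def meas():
    out=[]
    n={k:np.mean([arm.read_camera(k)[:,:,1].astype(np.float32) for _ in range(4)],0).astype(np.float32) for k in("scene","top")}
    for k,box,X in(("scene",(274,325,284,332),(620,129,104+70)),("scene",(226,238,244,264),(600,-90,125)),("top",(186,218,255,290),(620,129,174))):
        o=cv2.imread(f"pics/{k}0.png")[:,:,1].astype(np.float32);y0,y1,x0,x1=box
        try:_,W=cv2.findTransformECC(o[y0:y1,x0:x1],n[k],np.float32([[1,0,x0],[0,1,y0]]),cv2.MOTION_TRANSLATION,(3,200,1e-5),None,3)
        except cv2.error as e:print(k,"fail");continue
        d=W[:,2]-[x0,y0];p=proj(k,X);q=proj(k,np.array(X)+[0,0,10])-p
        h=10*(d@q)/(q@q);print(k,"shift",d.round(2),"per10mm",q.round(2),"dz",round(h,2),"tilt",round(.11-abs(h)/130,4))
    return n
if __name__=="__main__":
    n=meas();cv2.imwrite("pics/x.png",cv2.resize(n["scene"][255:345,265:345],None,fx=4,fy=4))
E
python3 m.py
```

```text
scene shift [-0.35 -1.39] per10mm [-0.12 -2.67] dz 5.26 tilt 0.0695
scene shift [-2.04  1.68] per10mm [-0.39 -2.69] dz -5.01 tilt 0.0714
top shift [-0.35 -0.73] per10mm [-0.54 -1.23] dz 6.01 tilt 0.0637[ WARN:0@6.811] global loadsave.cpp:1063 imwrite_ Unsupported depth image for selected encoder is fallbacked to CV_8U.
```

```bash
cat > m2.py <<'E'
from h import *
from scipy.optimize import minimize_scalar
def meas2(ref,new,regs):
    for k,box,X in regs:
        y0,y1,x0,x1=box;xx,yy=np.meshgrid(np.arange(x0,x1,dtype=np.float32),np.arange(y0,y1,dtype=np.float32))
        f=lambda h:(lambda d:-np.corrcoef(cv2.GaussianBlur(ref[k],(3,3),0)[y0:y1,x0:x1].ravel(),cv2.remap(cv2.GaussianBlur(new[k],(3,3),0),xx+np.float32(d[0]),yy+np.float32(d[1]),cv2.INTER_CUBIC).ravel())[0,1])(proj(k,np.array(X)+[0,0,h])-proj(k,X))
        r=min((minimize_scalar(f,bounds=b,method="bounded") for b in((-18,-6),(-8,3),(-3,8),(6,18))),key=lambda r:r.fun)
        print(k,box,"dz",round(r.x,2),"corr",round(-r.fun,3),"tilt",round(.11-abs(r.x)/130,4))
J,P=(620,129,160),(607,-130,130)
REGS=[("scene",(276,300,288,325),J),("scene",(280,318,284,330),J),("scene",(224,240,246,262),P),("scene",(205,232,236,246),P),("scene",(205,225,268,284),P),("top",(186,218,255,290),J),("top",(186,216,408,425),P),("top",(186,233,370,388),P),("top",(222,240,385,412),P)]
if __name__=="__main__":
    ref={k:cv2.imread(f"pics/{k}0.png")[:,:,1].astype(np.float32) for k in("scene","top")}
    new={k:np.mean([arm.read_camera(k)[:,:,1].astype(np.float32) for _ in range(4)],0).astype(np.float32) for k in ref}
    np.savez("new1.npz",**new);meas2(ref,new,REGS)
E
python3 m2.py
```

```text
scene (276, 300, 288, 325) dz 5.4 corr 0.971 tilt 0.0684
scene (280, 318, 284, 330) dz 5.4 corr 0.991 tilt 0.0684
scene (224, 240, 246, 262) dz -6.39 corr 0.98 tilt 0.0608
scene (205, 232, 236, 246) dz -3.69 corr 0.965 tilt 0.0816
scene (205, 225, 268, 284) dz 17.9 corr -0.062 tilt -0.0277
top (186, 218, 255, 290) dz 5.62 corr 0.993 tilt 0.0668
top (186, 216, 408, 425) dz -3.19 corr 0.904 tilt 0.0854
top (186, 233, 370, 388) dz -4.27 corr 0.988 tilt 0.0772
top (222, 240, 385, 412) dz 2.72 corr 0.413 tilt 0.089
```

The jar, tracked in both views, has the most reliable reading: it rose 5.4–5.6 mm, so tilt is 0.067–0.068 and 76–78 g is missing. The jar weighs about 277 g. The 100 g ring should give about -0.020, while the 50 g ring would sit at the limit. I'll take the 100 g.

```bash
python3 -m handwheel '[{"slide":[-0.15,0,0],"dr":[0,0,0],"claw":1},{"slide":[-0.28,0,0.05],"dr":[0,0,0],"claw":1},{"slide":[-0.385,0.004,0.15],"dr":[0,0,0],"claw":1},{"slide":[-0.385,0.004,0.28],"dr":[0,0,0],"claw":1},{"slide":[-0.385,0.004,0.38],"dr":[0,0,0],"claw":1},{"slide":[-0.385,0.004,0.42],"dr":[0,0,0],"claw":0.8},{"slide":[-0.385,0.004,0.42],"dr":[0,0,0],"claw":0.8},{"slide":[-0.385,0.004,0.42],"dr":[0,0,0],"claw":0.8}]'; python3 -c "
from h import *
go(445.2,-119.3,15)"
```

```text
time: 8.93
position: [445.2, -119.2, 26.3]
tool_rot: [3.14, -0.0, -1.57]
contact_force: [-0.7, -0.8, 0.2]
width: 0.913
finger_force: 0.0
t 8.93 slide [ 0.0004 -0.0001  0.0452] dr [ 0.0004 -0.0001  0.0002] at [ 445.2 -119.2   26.3] F [-0.7 -0.8  0.2] w 0.913 rows 1.0 1.0
```

```bash
python3 -m handwheel '[{"slide":[0,0,0.03],"dr":[0,0,0],"claw":0.5},{"slide":[0,0,0.045],"dr":[0,0,0],"claw":0.3},{"slide":[0,0,0.045],"dr":[0,0,0],"claw":0},{"slide":[0,0,0.045],"dr":[0,0,0],"claw":-0.5},{"slide":[0,0,0.045],"dr":[0,0,0],"claw":-0.5},{"slide":[0,0,0.045],"dr":[0,0,0],"claw":-0.5},{"slide":[0,0,0.045],"dr":[0,0,0],"claw":-0.5},{"slide":[0,0,0.045],"dr":[0,0,0],"claw":-0.5}]'; python3 -c "
from h import *
go(602.7,-133.7,210)"
```

```text
time: 9.6
position: [445.3, -119.2, 15.5]
tool_rot: [-3.141, 0.0, -1.571]
contact_force: [-0.3, 0.5, 2.3]
width: 0.382
finger_force: 30.1
t 9.6 slide [ 0.0582 -0.6301 -0.7776] dr [-0.0001  0.      0.0001] at [ 445.3 -119.2   15.5] F [-0.3  0.5  2.3] w 0.382 rows 7.0 1.0
```

```bash
python3 -m handwheel '[{"slide":[0,0,-0.16],"dr":[0,0,0],"claw":-0.5},{"slide":[0,0,-0.32],"dr":[0,0,0],"claw":-0.5},{"slide":[0,0,-0.48],"dr":[0,0,0],"claw":-0.5},{"slide":[0,0,-0.64],"dr":[0,0,0],"claw":-0.5},{"slide":[0.02,-0.1,-0.74],"dr":[0,0,0],"claw":-0.5},{"slide":[0.04,-0.22,-0.8],"dr":[0,0,0],"claw":-0.5},{"slide":[0.058,-0.36,-0.8],"dr":[0,0,0],"claw":-0.5},{"slide":[0.058,-0.48,-0.8],"dr":[0,0,0],"claw":-0.5}]';python3 -c "
from h import *
go(602.7,-133.7,196)"
```

```text
time: 10.27
position: [567.1, -134.2, 217.0]
tool_rot: [-3.138, 0.0, -1.571]
contact_force: [0.2, 1.0, -1.0]
width: 0.38
finger_force: 30.0
t 10.27 slide [-0.0022 -0.142   0.0847] dr [-0.0012  0.0001 -0.0002] at [ 567.1 -134.2  217. ] F [ 0.2  1.  -1. ] w 0.38 rows 1.0 1.0
```

```bash
python3 -m handwheel '[{"slide":[-0.002,-0.1,0.01],"dr":[0,0,0],"claw":-0.5},{"slide":[-0.002,-0.135,0.03],"dr":[0,0,0],"claw":-0.5},{"slide":[-0.002,-0.135,0.06],"dr":[0,0,0],"claw":-0.5},{"slide":[-0.002,-0.135,0.075],"dr":[0,0,0],"claw":-0.5},{"slide":[-0.002,-0.135,0.075],"dr":[0,0,0],"claw":-0.5},{"slide":[-0.002,-0.135,0.075],"dr":[0,0,0],"claw":-0.5}]';python3 - <<'E'
from h import *
for _ in range(4):im=arm.read_camera("scene")
go(602.7,-133.7,182)
np.savez("hov.npz",scene=im)
E
```

```text
time: 10.77
position: [597.4, -133.2, 196.4]
tool_rot: [3.14, 0.0, -1.571]
contact_force: [0.0, -0.0, -0.2]
width: 0.382
finger_force: 30.0
t 10.97 slide [ 0.002  -0.0163  0.0618] dr [-0.0004 -0.      0.    ] at [ 598.6 -133.2  197.4] F [ 0.3 -0.7 -0.7] w 0.379 rows 1.0 1.0
```

```bash
python3 -m handwheel '[{"slide":[0.002,-0.016,0],"dr":[0,0,0],"claw":-0.5},{"slide":[0.002,-0.016,0],"dr":[0,0,0],"claw":-0.5},{"slide":[0.002,-0.016,0.015],"dr":[0,0,0],"claw":-0.5},{"slide":[0.002,-0.016,0.03],"dr":[0,0,0],"claw":-0.5},{"slide":[0.002,-0.016,0.045],"dr":[0,0,0],"claw":-0.5},{"slide":[0.002,-0.016,0.058],"dr":[0,0,0],"claw":-0.5},{"slide":[0.002,-0.016,0.058],"dr":[0,0,0],"claw":-0.5},{"slide":[0.002,-0.016,0.058],"dr":[0,0,0],"claw":-0.5}]';cat > m3.py <<'E'
from m2 import *
new={"scene":np.mean([arm.read_camera("scene")[:,:,1].astype(np.float32) for _ in range(5)],0).astype(np.float32)}
ref={"scene":cv2.imread("pics/scene0.png")[:,:,1].astype(np.float32)}
go(602.7,-133.7,150);meas2(ref,new,REGS[:2])
E
python3 m3.py
```

```text
time: 11.63
position: [602.7, -133.7, 181.6]
tool_rot: [3.141, -0.0, -1.571]
contact_force: [0.7, 0.1, -1.0]
width: 0.381
finger_force: 30.0
t 11.88 slide [1.000e-04 1.400e-03 1.292e-01] dr [-0.0002  0.      0.    ] at [ 603.  -133.7  182.3] F [-0.5 -0.1 -1.3] w 0.381 rows 1.0 1.0
scene (276, 300, 288, 325) dz 4.93 corr 0.687 tilt 0.0721
scene (280, 318, 284, 330) dz 4.68 corr 0.802 tilt 0.074
```

```bash
python3 -m handwheel '[{"slide":[0,0.001,0.01],"dr":[0,0,0],"claw":-0.5},{"slide":[0,0.001,0.02],"dr":[0,0,0],"claw":-0.5},{"slide":[0,0.001,0.03],"dr":[0,0,0],"claw":-0.5},{"slide":[0,0.001,0.03],"dr":[0,0,0],"claw":-0.5},{"slide":[0,0.001,0.03],"dr":[0,0,0],"claw":-0.5},{"slide":[0,0.001,0.03],"dr":[0,0,0],"claw":-0.5}]';python3 m3.py
```

```text
time: 12.38
position: [602.7, -133.7, 174.5]
tool_rot: [-3.142, -0.0, -1.571]
contact_force: [-0.3, -0.4, -0.9]
width: 0.381
finger_force: 30.0
t 12.63 slide [0.0003 0.     0.0986] dr [-0.0001  0.      0.    ] at [ 602.7 -133.6  174.6] F [ 0.7  0.5 -1.3] w 0.384 rows 1.0 1.0
scene (276, 300, 288, 325) dz 5.01 corr 0.688 tilt 0.0715
scene (280, 318, 284, 330) dz 4.66 corr 0.802 tilt 0.0742
```

Threaded: the jar hasn't moved with the ring 13 mm below the tip. I'll lower it onto the 200 g ring and release.

```bash
python3 -m handwheel '[{"slide":[0,0,0.015],"dr":[0,0,0],"claw":-0.5},{"slide":[0,0,0.03],"dr":[0,0,0],"claw":-0.5},{"slide":[0,0,0.042],"dr":[0,0,0],"claw":-0.5},{"slide":[0,0,0.047],"dr":[0,0,0],"claw":-0.5},{"slide":[0,0,0.047],"dr":[0,0,0],"claw":-0.5},{"slide":[0,0,0.047],"dr":[0,0,0],"claw":-0.5}]'; python3 -m handwheel '[{"slide":[0,0,0],"dr":[0,0,0],"claw":-0.15},{"slide":[0,0,0],"dr":[0,0,0],"claw":0},{"slide":[0,0,0],"dr":[0,0,0],"claw":0.2},{"slide":[0,0,0],"dr":[0,0,0],"claw":0.3},{"slide":[0,0,0],"dr":[0,0,0],"claw":0.3},{"slide":[0,0,-0.1],"dr":[0,0,0],"claw":0.3},{"slide":[0,0,-0.22],"dr":[0,0,0],"claw":0.3},{"slide":[0,0,-0.34],"dr":[0,0,0],"claw":0.3}]';  python3 -m handwheel '[{"slide":[0.05,0.1,-0.05],"dr":[0,0,0],"claw":0.3},{"slide":[0.1,0.25,-0.05],"dr":[0,0,0],"claw":0.3},{"slide":[0.2,0.4,-0.05],"dr":[0,0,0],"claw":0.3},{"slide":[0.3,0.5,0],"dr":[0,0,0],"claw":0.3},{"slide":[0.35,0.6,0.15],"dr":[0,0,0],"claw":0.3},{"slide":[0.35,0.6,0.3],"dr":[0,0,0],"claw":0.3},{"slide":[0.35,0.6,0.4],"dr":[0,0,0],"claw":0.3},{"slide":[0.35,0.6,0.4],"dr":[0,0,0],"claw":0.3}]'
python3 - <<'E'
from m2 import *
for _ in range(8):
    A=[(k,arm.read_camera(k)) for k in("scene","top")]
ref={k:cv2.imread(f"pics/{k}0.png")[:,:,1].astype(np.float32) for k in("scene","top")}
new={k:a[:,:,1].astype(np.float32) for k,a in A}
go(602,-133,200);meas2(ref,new,REGS)
b=A[0][1][:,:,::-1]
f=lambda i:cv2.resize(i[185:295,225:305],None,fx=5,fy=5,interpolation=3)
t=A[1][1][:,:,::-1]
cv2.imwrite("pics/end.png",np.hstack([f(b),f(t[170:280,340:420] if 0 else t[160:270,310:390])]))
E
```

```text
time: 13.13
position: [602.6, -133.7, 162.6]
tool_rot: [3.141, -0.0, -1.571]
contact_force: [-0.5, -0.3, -0.5]
width: 0.385
finger_force: 30.0
time: 13.8
position: [602.2, -133.7, 248.3]
tool_rot: [3.14, -0.0, -1.571]
contact_force: [0.5, 0.2, -0.8]
width: 0.648
finger_force: 0.0
time: 14.47
position: [448.2, -220.6, 143.1]
tool_rot: [3.131, 0.003, -1.573]
contact_force: [-0.9, 0.2, 0.4]
width: 0.648
finger_force: 0.0
t 15.27 slide [-0.3526 -0.5975 -0.2086] dr [-0.  0.  0.] at [ 452.6 -221.2  147.8] F [ 0.5 -0.1  0. ] w 0.646 rows 5.0 1.0
scene (276, 300, 288, 325) dz 15.46 corr 0.873 tilt -0.009
scene (280, 318, 284, 330) dz 15.17 corr 0.95 tilt -0.0067
scene (224, 240, 246, 262) dz -17.55 corr 0.959 tilt -0.025
scene (205, 232, 236, 246) dz -16.24 corr 0.925 tilt -0.0149
scene (205, 225, 268, 284) dz 17.9 corr 0.159 tilt -0.0277
top (186, 218, 255, 290) dz 15.85 corr 0.973 tilt -0.0119
top (186, 216, 408, 425) dz -7.75 corr 0.779 tilt 0.0504
top (186, 233, 370, 388) dz -3.8 corr 0.69 tilt 0.0808
top (222, 240, 385, 412) dz 17.74 corr -0.454 tilt -0.0265Traceback (most recent call last):
  File "<stdin>", line 10, in <module>
  File "<stdin>", line 8, in <lambda>
cv2.error: OpenCV(4.12.0) /io/opencv/modules/imgproc/src/resize.cpp:4208: error: (-215:Assertion failed) !ssize.empty() in function 'resize'
```

Run:
```python
from h import *
b=arm.read_camera("scene")[:,:,::-1];t=arm.read_camera("top")[:,:,::-1]
f=lambda i:cv2.resize(i,None,fx=5,fy=5,interpolation=3)
cv2.imwrite("pics/end.png",np.hstack([f(b[185:295,225:305]),f(t[150:260,320:400])]))
```

```text
(no output)
```

View pics/end.png

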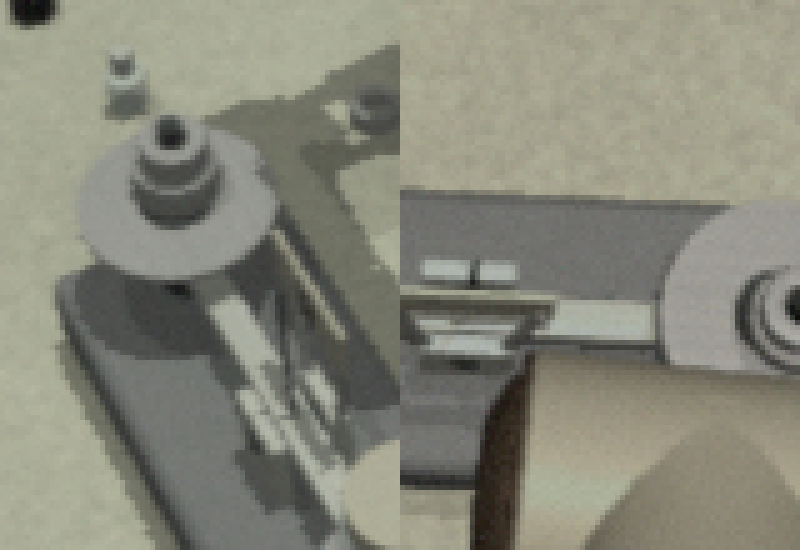

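Both rings are threaded and seated. In the top half the pointer is at crop x 473 against a plate spanning 420–518 (centre 469). The pan rim suggests more tilt than the jar does, so I'll calibrate on the pointer in the top view, using the start (0.11), one-ring and current images.

Run:
```python
from h import *
A={"t0":cv2.imread("pics/top0.png")[:,:,1].astype(float),"t1":np.load("new1.npz")["top"],"t2":np.mean([arm.read_camera("top")[:,:,1].astype(float) for _ in range(6)],0)}
for k,a in A.items():
    print(k)
    for r in range(200,208):print(r,a[r,320:350].round().astype(int))
```

```text
t0
200 [110 108 108 107 107 107 108 107 107 105 110 111 109 106 106 110 107 105
 112 109 106 107 107 108 109 107 102 108 107 109]
201 [109 109 102 108 115 127 122 115  86  90 110 113 109 110 112 112 109 113
 108 108 111 110 111 110 107 105 108 107 108 106]
202 [111 107 109 113 133 162 164 148  93  95 160 160 151 151 147 154 149 144
 136 136 136 133 121 122 111 107 109 109 109 107]
203 [112 106 107 117 140 170 174 152  96  67 133 170 167 167 169 167 167 169
 164 163 170 163 155 129 109 110 112 106 108 110]
204 [109 107 108 112 138 168 173 168 138  70 118 166 172 171 168 172 167 174
 171 172 173 172 165 136 112 109 108 108 107 107]
205 [104 110 108 105 110 132 132 127 115  56  74 120 145 156 171 170 169 167
 170 170 169 166 161 130 106 104 107 107 112 107]
206 [114 112 111 111 100  84  84  83  73  55  38  64  81  85  94  94  90  94
  98 114 111 112 108 105 104 105 108 106 109 106]
207 [146 149 145 143 127 114 114 114  97  90  72  72  76  72  65  64  67  77
  75  74  78  80  85 105 110 110 109 106 108 107]
t1
200 [113 114 112 116 114 115 115 111 112 111 110 114 113 112 112 112 114 113
 
[... 1256 characters left out ...]
110  88 132 152
 144 143 143 138 131 124 115 114 113 115 113 111]
203 [116 113 113 119 146 178 181 180 180 178 179 179 178 163  97 100 169 176
 172 174 174 173 166 139 115 114 114 113 114 113]
204 [114 114 114 118 143 176 177 178 177 180 178 180 179 157  80 108 179 182
 179 180 180 180 173 141 113 112 115 114 112 112]
205 [114 114 112 110 114 134 137 135 143 153 156 157 156 138  65 105 176 178
 178 177 179 178 170 139 116 114 113 113 116 113]
206 [117 118 118 113 100  89  88  88  86  93  94  92  91  78  33  59  97  99
 105 117 120 118 115 107 111 113 114 112 114 113]
207 [154 153 154 149 138 122 120 116 103 100  99  88  82  66  58  64  76  82
  80  84  83  85  90 108 114 116 115 114 113 114]
```

Using the known 100 g step (0.088 rad) as the scale, the pointer, rim and jar all give about -0.02 to -0.035 now. With the 200 g ring alone they give about 0.055–0.06, so the jar weighs about 265 g. The 50 g ring would give about +0.013, so I'll swap the 100 g ring for it.

```bash
python3 -m handwheel '[{"slide":[0,0,-0.15],"dr":[0,0,0],"claw":0.3},{"slide":[0,0,-0.3],"dr":[0,0,0],"claw":0.3},{"slide":[-0.08,-0.12,-0.4],"dr":[0,0,0],"claw":0.3},{"slide":[-0.16,-0.26,-0.4],"dr":[0,0,0],"claw":0.3},{"slide":[-0.24,-0.4,-0.4],"dr":[0,0,0],"claw":0.3},{"slide":[-0.31,-0.52,-0.4],"dr":[0,0,0],"claw":0.3},{"slide":[-0.35,-0.597,-0.38],"dr":[0,0,0],"claw":0.3},{"slide":[-0.35,-0.597,-0.3],"dr":[0,0,0],"claw":0.3}]'; python3 -m handwheel '[{"slide":[0,0,0],"dr":[0,0,0],"claw":0.3},{"slide":[0,0,0],"dr":[0,0,0],"claw":0.3}]'; python3 -c "
from h import *
go(602.7,-133.7,150.5)"
```

```text
time: 16.33
position: [607.4, -131.8, 224.8]
tool_rot: [-3.133, -0.001, -1.567]
contact_force: [-0.4, 0.2, -0.6]
width: 0.649
finger_force: 0.0
time: 16.5
position: [601.0, -133.6, 221.4]
tool_rot: [3.138, -0.0, -1.571]
contact_force: [-0.2, 1.0, -0.4]
width: 0.651
finger_force: 0.0
t 16.5 slide [ 0.0004 -0.008   0.2836] dr [ 0.0013 -0.      0.0001] at [ 601.  -133.6  221.4] F [-0.2  1.  -0.4] w 0.651 rows 2.0 1.0
```

```bash
python3 -m handwheel '[{"slide":[0,-0.004,0.1],"dr":[0,0,0],"claw":0.3},{"slide":[0,-0.004,0.18],"dr":[0,0,0],"claw":0.3},{"slide":[0,-0.004,0.24],"dr":[0,0,0],"claw":0.3},{"slide":[0,-0.004,0.28],"dr":[0,0,0],"claw":0.3},{"slide":[0,-0.004,0.28],"dr":[0,0,0],"claw":0.3},{"slide":[0,-0.004,0.28],"dr":[0,0,0],"claw":0.3},{"slide":[0,-0.004,0.28],"dr":[0,0,0],"claw":0.3}]'; python3 -c "
from h import *
go(602.7,-133.7,150.5)"
```

```text
time: 17.08
position: [603.7, -134.0, 154.6]
tool_rot: [-3.139, -0.0, -1.571]
contact_force: [0.8, 1.0, 0.8]
width: 0.65
finger_force: 0.0
t 17.08 slide [-0.0013  0.0042  0.0163] dr [-0.0009 -0.0002  0.    ] at [ 603.7 -134.   154.6] F [0.8 1.  0.8] w 0.65 rows 1.0 1.0
```

```bash
python3 -m handwheel '[{"slide":[-0.001,0.004,0.012],"dr":[0,0,0],"claw":0.3},{"slide":[-0.001,0.004,0.012],"dr":[0,0,0],"claw":0.1},{"slide":[-0.001,0.004,0.012],"dr":[0,0,0],"claw":-0.1},{"slide":[-0.001,0.004,0.012],"dr":[0,0,0],"claw":-0.2},{"slide":[-0.001,0.004,0.012],"dr":[0,0,0],"claw":-0.35},{"slide":[-0.001,0.004,0.012],"dr":[0,0,0],"claw":-0.35},{"slide":[-0.001,0.004,0.012],"dr":[0,0,0],"claw":-0.35}]'; python3 -c "
from h import *
go(602.7,-133.7,150.5)"
```

```text
time: 17.67
position: [602.1, -133.4, 149.9]
tool_rot: [-3.141, -0.0, -1.571]
contact_force: [0.7, 0.5, -0.4]
width: 0.381
finger_force: 30.0
t 17.67 slide [ 0.0012 -0.0025 -0.0024] dr [-0.0001 -0.      0.0001] at [ 602.1 -133.4  149.9] F [ 0.7  0.5 -0.4] w 0.381 rows 1.0 1.0
```

Gripped. I'll lift it straight off and put it back near its old place.

```bash
python3 -m handwheel '[{"slide":[0,-0.001,-0.06],"dr":[0,0,0],"claw":-0.5},{"slide":[0,-0.001,-0.14],"dr":[0,0,0],"claw":-0.5},{"slide":[0,-0.001,-0.22],"dr":[0,0,0],"claw":-0.5},{"slide":[0,-0.001,-0.3],"dr":[0,0,0],"claw":-0.5},{"slide":[0,0.1,-0.32],"dr":[0,0,0],"claw":-0.5},{"slide":[-0.02,0.25,-0.32],"dr":[0,0,0],"claw":-0.5},{"slide":[-0.04,0.4,-0.3],"dr":[0,0,0],"claw":-0.5},{"slide":[-0.057,0.53,-0.2],"dr":[0,0,0],"claw":-0.5}]'; python3 -c "
from h import *
go(445.3,-119.2,17)"
```

```text
time: 18.33
position: [469.9, -119.3, 202.8]
tool_rot: [-3.133, -0.0, -1.57]
contact_force: [0.7, 0.2, -0.8]
width: 0.384
finger_force: 30.0
t 18.33 slide [-7.000e-04  1.046e-01  7.424e-01] dr [-0.0026 -0.0001  0.0002] at [ 469.9 -119.3  202.8] F [ 0.7  0.2 -0.8] w 0.384 rows 5.0 1.0
```

```bash
python3 -m handwheel '[{"slide":[0,0.09,0.12],"dr":[0,0,0],"claw":-0.5},{"slide":[0,0.09,0.27],"dr":[0,0,0],"claw":-0.5},{"slide":[0,0.09,0.41],"dr":[0,0,0],"claw":-0.5},{"slide":[0,0.09,0.55],"dr":[0,0,0],"claw":-0.5},{"slide":[0,0.09,0.65],"dr":[0,0,0],"claw":-0.5},{"slide":[0,0.09,0.7],"dr":[0,0,0],"claw":-0.5},{"slide":[0,0.09,0.7],"dr":[0,0,0],"claw":-0.5},{"slide":[0,0.09,0.7],"dr":[0,0,0],"claw":-0.5}]'; python3 -c "
from h import *
go(445.3,-119.2,17)"
```

```text
time: 19.0
position: [446.8, -119.2, 24.5]
tool_rot: [3.14, -0.0, -1.57]
contact_force: [1.2, -0.1, -0.9]
width: 0.382
finger_force: 30.0
t 19.0 slide [-0.0002  0.0058  0.0298] dr [ 0.0005 -0.0001  0.0001] at [ 446.8 -119.2   24.5] F [ 1.2 -0.1 -0.9] w 0.382 rows 1.0 1.0
```

```bash
python3 -m handwheel '[{"slide":[0,0,0.015],"dr":[0,0,0],"claw":-0.5},{"slide":[0,0,0.025],"dr":[0,0,0],"claw":-0.5},{"slide":[0,0,0.028],"dr":[0,0,0],"claw":-0.5},{"slide":[0,0,0.028],"dr":[0,0,0],"claw":0},{"slide":[0,0,0.028],"dr":[0,0,0],"claw":0.3},{"slide":[0,0,0.028],"dr":[0,0,0],"claw":0.4},{"slide":[0,0,0.028],"dr":[0,0,0],"claw":0.4}]'; python3 -m handwheel '[{"slide":[0,0,-0.1],"dr":[0,0,0],"claw":0.4},{"slide":[0.05,0,-0.25],"dr":[0,0,0],"claw":0.4},{"slide":[0.18,0,-0.3],"dr":[0,0,0],"claw":0.4},{"slide":[0.32,0,-0.3],"dr":[0,0,0],"claw":0.4},{"slide":[0.386,0,-0.3],"dr":[0,0,0],"claw":0.4},{"slide":[0.386,0,-0.3],"dr":[0,0,0],"claw":0.4},{"slide":[0.386,0,-0.3],"dr":[0,0,0],"claw":0.4}]'; python3 -c "
from h import *
go(447,-215.8,14)"
```

```text
time: 19.58
position: [447.2, -119.2, 18.2]
tool_rot: [-3.141, 0.0, -1.571]
contact_force: [0.3, 0.3, -0.5]
width: 0.601
finger_force: 0.0
time: 20.17
position: [446.5, -216.3, 92.8]
tool_rot: [3.142, 0.0, -1.573]
contact_force: [-0.8, -0.3, 0.2]
width: 0.694
finger_force: 0.0
t 20.17 slide [-0.0019 -0.0019  0.315 ] dr [ 0.      0.0001 -0.0007] at [ 446.5 -216.3   92.8] F [-0.8 -0.3  0.2] w 0.694 rows 2.0 1.0
```

```bash
python3 -m handwheel '[{"slide":[-0.002,-0.002,0.12],"dr":[0,0,0],"claw":0.4},{"slide":[-0.002,-0.002,0.22],"dr":[0,0,0],"claw":0.4},{"slide":[-0.002,-0.002,0.28],"dr":[0,0,0],"claw":0.4},{"slide":[-0.002,-0.002,0.3],"dr":[0,0,0],"claw":0.4},{"slide":[-0.002,-0.002,0.3],"dr":[0,0,0],"claw":0.4},{"slide":[-0.002,-0.002,0.3],"dr":[0,0,0],"claw":0.4}]'; python3 -c "
from h import *
go(447,-215.8,13.5)"
```

```text
time: 20.67
position: [447.9, -214.7, 18.2]
tool_rot: [-3.141, -0.0, -1.569]
contact_force: [1.3, 0.4, -0.2]
width: 0.701
finger_force: 0.0
t 20.67 slide [0.0044 0.0037 0.0188] dr [-0.0001 -0.0001  0.0005] at [ 447.9 -214.7   18.2] F [ 1.3  0.4 -0.2] w 0.701 rows 1.0 1.0
```

```bash
python3 -m handwheel '[{"slide":[0.003,0.003,0.018],"dr":[0,0,0],"claw":0.4},{"slide":[0.003,0.003,0.018],"dr":[0,0,0],"claw":0.2},{"slide":[0.003,0.003,0.018],"dr":[0,0,0],"claw":-0.6},{"slide":[0.003,0.003,0.018],"dr":[0,0,0],"claw":-0.6},{"slide":[0.003,0.003,0.018],"dr":[0,0,0],"claw":-0.6},{"slide":[0.003,0.003,0.018],"dr":[0,0,0],"claw":-0.6},{"slide":[0.003,0.003,0.018],"dr":[0,0,0],"claw":-0.6},{"slide":[0.003,0.003,0.018],"dr":[0,0,0],"claw":-0.6}]'; python3 -c "
from h import *
go(602.6,-133.7,200)"
```

```text
time: 21.33
position: [446.8, -216.0, 13.5]
tool_rot: [-3.141, -0.0, -1.571]
contact_force: [-0.3, -0.1, 1.3]
width: 0.329
finger_force: 30.0
t 21.33 slide [-0.3291 -0.6235 -0.7458] dr [-0.0001 -0.      0.    ] at [ 446.8 -216.    13.5] F [-0.3 -0.1  1.3] w 0.329 rows 7.0 1.0
```

```bash
python3 -m handwheel '[{"slide":[0,0,-0.16],"dr":[0,0,0],"claw":-0.6},{"slide":[0,0,-0.32],"dr":[0,0,0],"claw":-0.6},{"slide":[0,0,-0.48],"dr":[0,0,0],"claw":-0.6},{"slide":[0,0,-0.64],"dr":[0,0,0],"claw":-0.6},{"slide":[-0.05,-0.1,-0.74],"dr":[0,0,0],"claw":-0.6},{"slide":[-0.12,-0.22,-0.8],"dr":[0,0,0],"claw":-0.6},{"slide":[-0.19,-0.36,-0.8],"dr":[0,0,0],"claw":-0.6},{"slide":[-0.26,-0.49,-0.8],"dr":[0,0,0],"claw":-0.6}]';python3 -m handwheel '[{"slide":[-0.05,-0.1,0],"dr":[0,0,0],"claw":-0.6},{"slide":[-0.067,-0.13,0],"dr":[0,0,0],"claw":-0.6},{"slide":[-0.067,-0.13,0.04],"dr":[0,0,0],"claw":-0.6},{"slide":[-0.067,-0.13,0.06],"dr":[0,0,0],"claw":-0.6},{"slide":[-0.067,-0.13,0.06],"dr":[0,0,0],"claw":-0.6},{"slide":[-0.067,-0.13,0.06],"dr":[0,0,0],"claw":-0.6}]';python3 m3.py
```

```text
time: 22.0
position: [570.9, -150.2, 215.3]
tool_rot: [-3.138, 0.0, -1.571]
contact_force: [0.2, -0.9, -0.7]
width: 0.333
finger_force: 30.0
time: 22.5
position: [600.0, -134.9, 197.6]
tool_rot: [3.139, -0.0, -1.572]
contact_force: [0.7, -0.0, 0.2]
width: 0.33
finger_force: 30.0
t 22.75 slide [-0.0035 -0.0048  0.1959] dr [-0.0003  0.     -0.0002] at [ 601.4 -134.6  199. ] F [-0.8 -0.2 -1. ] w 0.332 rows 2.0 1.0
scene (276, 300, 288, 325) dz 4.93 corr 0.686 tilt 0.0721
scene (280, 318, 284, 330) dz 4.68 corr 0.805 tilt 0.074
```

```bash
python3 -m handwheel '[{"slide":[-0.003,-0.005,0],"dr":[0,0,0],"claw":-0.6},{"slide":[-0.003,-0.005,0.02],"dr":[0,0,0],"claw":-0.6},{"slide":[-0.003,-0.005,0.04],"dr":[0,0,0],"claw":-0.6},{"slide":[-0.003,-0.005,0.055],"dr":[0,0,0],"claw":-0.6},{"slide":[-0.003,-0.005,0.07],"dr":[0,0,0],"claw":-0.6},{"slide":[-0.003,-0.005,0.085],"dr":[0,0,0],"claw":-0.6},{"slide":[-0.003,-0.005,0.085],"dr":[0,0,0],"claw":-0.6},{"slide":[-0.003,-0.005,0.085],"dr":[0,0,0],"claw":-0.6}]';python3 m3.py
```

```text
time: 23.42
position: [602.8, -133.4, 176.6]
tool_rot: [3.141, -0.0, -1.571]
contact_force: [-0.1, 0.4, -0.7]
width: 0.331
finger_force: 30.0
t 23.67 slide [0.0012 0.0015 0.1094] dr [-0.0002  0.      0.    ] at [ 603.1 -133.4  177.4] F [-0.5 -0.1 -0.6] w 0.329 rows 1.0 1.0
scene (276, 300, 288, 325) dz 5.01 corr 0.688 tilt 0.0715
scene (280, 318, 284, 330) dz 4.65 corr 0.803 tilt 0.0742
```

```bash
python3 -m handwheel '[{"slide":[0.001,0.001,0.015],"dr":[0,0,0],"claw":-0.6},{"slide":[0.001,0.001,0.03],"dr":[0,0,0],"claw":-0.6},{"slide":[0.001,0.001,0.045],"dr":[0,0,0],"claw":-0.6},{"slide":[0.001,0.001,0.058],"dr":[0,0,0],"claw":-0.6},{"slide":[0.001,0.001,0.066],"dr":[0,0,0],"claw":-0.6},{"slide":[0.001,0.001,0.066],"dr":[0,0,0],"claw":-0.6},{"slide":[0.001,0.001,0.066],"dr":[0,0,0],"claw":-0.6}]'; python3 -m handwheel '[{"slide":[0,0,0],"dr":[0,0,0],"claw":-0.25},{"slide":[0,0,0],"dr":[0,0,0],"claw":-0.1},{"slide":[0,0,0],"dr":[0,0,0],"claw":0.1},{"slide":[0,0,0],"dr":[0,0,0],"claw":0.3},{"slide":[0,0,0],"dr":[0,0,0],"claw":0.3},{"slide":[0,0,-0.1],"dr":[0,0,0],"claw":0.3},{"slide":[0,0,-0.22],"dr":[0,0,0],"claw":0.3},{"slide":[0,0,-0.34],"dr":[0,0,0],"claw":0.3}]';  python3 -m handwheel '[{"slide":[0.05,0.1,-0.05],"dr":[0,0,0],"claw":0.3},{"slide":[0.1,0.25,-0.05],"dr":[0,0,0],"claw":0.3},{"slide":[0.2,0.4,-0.05],"dr":[0,0,0],"claw":0.3},{"slide":[0.3,0.5,0],"dr":[0,0,0],"claw":0.3},{"slide":[0.35,0.6,0.1],"dr":[0,0,0],"claw":0.3},{"slide":[0.35,0.6,0.2],"dr":[0,0,0],"claw":0.3},{"slide":[0.35,0.6,0.3],"dr":[0,0,0],"claw":0.3},{"slide":[0.35,0.6,0.3],"dr":[0,0,0],"claw":0.3}]'
python3 - <<'E'
from m2 import *
for _ in range(8):A={k:arm.read_camera(k) for k in("scene","top")}
ref={k:cv2.imread(f"pics/{k}0.png")[:,:,1].astype(np.float32) for k in A}
new={k:np.mean([arm.read_camera(k)[:,:,1].astype(np.float32) for _ in range(4)],0).astype(np.float32) for k in A}
go(602,-133,200);meas2(ref,new,REGS[:3]+REGS[5:6])
for r in (202,203,204):print(r,new["top"][r,322:346].round().astype(int))
f=lambda i:cv2.resize(i[:,:,::-1],None,fx=5,fy=5,interpolation=3)
cv2.imwrite("pics/end2.png",np.hstack([f(A["scene"][185:295,225:305]),f(A["top"][150:260,320:400])]))
E
```

```text
time: 24.25
position: [602.6, -133.7, 160.3]
tool_rot: [3.141, -0.0, -1.571]
contact_force: [-0.7, -0.3, -0.2]
width: 0.333
finger_force: 30.0
time: 24.92
position: [602.2, -133.7, 246.0]
tool_rot: [3.14, -0.0, -1.571]
contact_force: [1.0, -0.2, -0.3]
width: 0.646
finger_force: 0.0
time: 25.58
position: [448.9, -220.7, 166.5]
tool_rot: [3.133, 0.003, -1.573]
contact_force: [-0.5, -1.0, -0.9]
width: 0.654
finger_force: 0.0
t 26.78 slide [-0.3527 -0.5974 -0.1179] dr [0. 0. 0.] at [ 452.7 -221.2  170.5] F [-0.8  0.2 -0.2] w 0.652 rows 5.0 1.0
scene (276, 300, 288, 325) dz 10.38 corr 0.926 tilt 0.0302
scene (280, 318, 284, 330) dz 10.14 corr 0.975 tilt 0.032
scene (224, 240, 246, 262) dz -11.84 corr 0.966 tilt 0.0189
top (186, 218, 255, 290) dz 10.45 corr 0.982 tilt 0.0296
202 [113 118 141 171 172 171 167 170 170 155  94 102 154 158 156 151 144 142
 141 140 133 124 115 113]
203 [113 119 144 177 182 179 178 177 180 163  96 102 172 180 177 175 172 173
 172 171 164 138 116 114]
204 [115 118 144 176 178 178 179 179 178 168 117  86 157 181 180 180 179 178
 179 180 171 140 114 114]
```

View pics/end2.png

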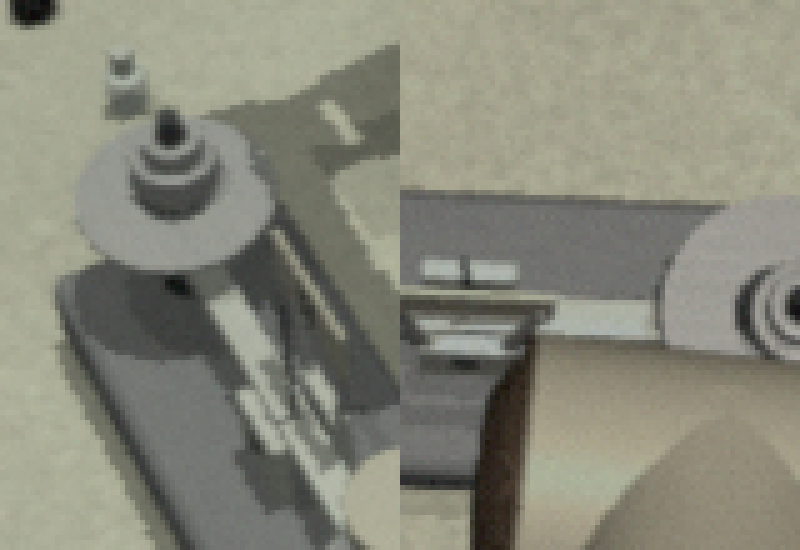

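Both rings are threaded and seated; the pointer (crop x 464) sits near the plate's middle (469). With the start at 0.11 and 0.044 per 50 g, the pointer, rim and scaled jar shift agree on about +0.018. As a last check I'll use something the background can't bias, the jar cap's mask centroid.

Run:
```python
from h import *
n={k:np.mean([arm.read_camera(k).astype(np.float32) for _ in range(4)],0).astype(np.uint8)[:,:,::-1] for k in("scene","top")}
cv2.imwrite("pics/scene3.png",n["scene"]);cv2.imwrite("pics/top3.png",n["top"])
X=np.array([618.,129,104+70])
for k,c,L in(("scene",(306,287),("scene0","scene1","scene3")),("top",(272,203),("top0","top3"))):
    q=proj(k,X+[0,0,10])-proj(k,X)
    for f in L:
        im=cv2.imread(f"pics/{f}.png").astype(np.float32);x,y=c
        w=im[y-30:y+30,x-30:x+30];col=np.median(w[26:34,26:34].reshape(-1,3),0)
        big=cv2.resize(w,None,fx=8,fy=8,interpolation=cv2.INTER_CUBIC)
        m=(np.abs(big/ big.sum(2,keepdims=True)-col/col.sum()).sum(2)<.035)&(big.sum(2)>.8*col.sum())
        nl,lab,st,ce=cv2.connectedComponentsWithStats(m.astype(np.uint8));i=lab[240,240]
        cn=max(cv2.findContours((lab==i).astype(np.uint8),0,1)[0],key=cv2.contourArea)
        e=cv2.fitEllipse(cv2.convexHull(cn))
        print(f,"cen",(ce[i]/8+[x-30,y-30]).round(2),"ell",np.round(np.array(e[0])/8+[x-30,y-30],2),np.round(np.array(e[1])/8,1),"top",st[i][1]/8+y-30,"area",st[i][4]//64)
    print("px per 10mm",q)
```

```text
scene0 cen [312.84 282.29] ell [310.73 278.12] [44.9 85.4] top 257.0 area 1202
scene1 cen [311.92 284.77] ell [312.59 280.98] [39.7 86.5] top 257.0 area 1013
scene3 cen [311.81 283.68] ell [317.28 283.91] [36. 98.] top 257.0 area 1047
px per 10mm [-0.11218795 -2.67107093]
top0 cen [266.75 198.14] ell [265.12 198.69] [67.2 91.6] top 173.0 area 2443
top3 cen [264.74 193.89] ell [263.79 194.46] [61.2 91.7] top 173.0 area 1948
px per 10mm [-0.54273601 -1.22422549]
```

Run:
```python
import cv2,numpy as np
for c in(300,304,308,312,316):
    for f in("scene0","scene1","scene3"):
        g=cv2.imread(f"pics/{f}.png").astype(int).sum(2)//3;print(c,f,g[268:312,c])
for r in(196,199,202,205):
    pass
for c in(264,268,272,276):
    for f in("top0","top3"):
        g=cv2.imread(f"pics/{f}.png").astype(int).sum(2)//3;print("top",c,f,g[182:224,c])
```

```text
300 scene0 [101 102 102  96  94  95  99  99 103 109 107 136 153 156 157 154 155 155
 157 154 158 154 156 157 157 153 155 158 157 153 120  82  75  72  83  95
 105 103  99  90  83  80  78  80]
300 scene1 [107 107 102 105 103 101 105 106 115 142 160 166 165 166 163 163 168 166
 167 164 166 168 166 166 168 170 166 165 149  91  75  77  85  98 106 109
 107 100  93  84  85  82  84  86]
300 scene3 [105 106 106 102 103 104 105 121 158 164 165 164 165 165 166 163 165 166
 166 165 165 166 165 166 166 165 162 124  84  76  80  88 102 110 108 104
  98  88  86  86  84  84  84  83]
304 scene0 [108 106 108 110 108 110 106 100 102 110 153 157 156 156 156 158 155 157
 156 157 157 157 154 156 157 159 157 157 157 159 155 139  86  75  72  80
  95 104 104 100  93  82  81  78]
304 scene1 [113 114 114 115 114 116 114 114 149 164 165 164 167 166 165 164 166 167
 165 168 168 166 166 167 168 168 165 169 167 160  97  80  82  83  94 108
 112 110  99  94  87  84  88  87]
304 scene3 [114 114 114 114 115 116 134 161 165 165 165 165 165 165 165 165 165 166
 167 166 166 167 166 166 167 167 166 163 125  85  77  78  87 
[... 2544 characters left out ...]
55 157 155 155 155 159 154 157 155 158 155 156
 162 156 157 157 157 161 158 160 157 161 159 161 160  98  70  97 104  97
  84  71  71 104 126 133]
top 272 top3 [153 145 149 149 160 161 163 162 163 163 164 162 163 163 164 164 163 164
 164 164 164 164 165 165 165 165 166 167 166 141  85  77 103 107  98  80
  75  77 117 134 138 136]
top 276 top0 [140 147 149 138 141 131 146 154 157 156 154 155 158 155 157 156 157 155
 158 159 157 154 159 159 160 156 160 162 161 158 100  69  81 102 103  88
  77  71  72  96 127 129]
top 276 top3 [151 154 152 151 151 160 163 161 163 162 163 163 164 163 164 165 164 165
 165 163 166 165 165 166 164 166 167 167 138  82  74 103 105 101  88  77
  74  80 116 133 136 138]
```

The front edge of the jar cap shifted 1.78 px with the 200 g ring alone and 3.2 px now, so 6.7 and 12.0 mm. That puts the tilt at +0.017, in agreement with the rim and pointer, so the beam is level. Handing in.

```bash
python3 -c "
from cell import arm
print(arm.sign_off())"
```

```text
the job is handed in; nothing more can be done
None
```

I handed the job in with the 200 g and 50 g rings seated on the spindle and the beam at rest, tilted about +0.017 rad by my measurement (limit 0.025); that puts the jar at roughly 265–270 g. I tried the 100 g ring first, found it too heavy and put it back within about 2 mm of its old place; the hand-in returned no verdict.

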